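# Restock a carton lane first-in-first-out and lock it with the toggle clamp

### The job

Restock the aluminium carton lane first-in-first-out: bring the white carton that is already in the lane forward until it rests against the front stop (the end away from the clamp), then load the other white carton of the same kind flat into the lane behind it. Then push the toggle clamp's handle down over centre to its stop, so that the clamp stays locked by itself with its pad pressing on the newly loaded carton. Leave the other things on the bench where they are.

Things in the scene. Friction and masses are not known exactly. Their poses are not given: they have to be found in the camera images.
- lane: fixed aluminium channel, a toggle clamp on its rear end. Origin: middle of its length, on the underside (8 mm base plate, 100 mm wide); x runs from the front stop to the clamp, z up. Inside: floor 8 mm above the origin, x -118 to +118 mm, y -35 to +35 mm. Side walls with outward flared lips, tops 32 mm above the origin, to y = +-44 mm
- lane_stop (a point): foot of the front stop's inner face, middle of the lane's floor (lane x = -118 mm). The stop rises 30 mm above the floor; the rear wall at lane x = +118 mm rises 22 mm. Axes as the lane's
- clamp_foot (a point): on the base plate under the clamp's bracket (lane x = +170 mm, z = 8 mm; axes as the lane's). The bracket is 72 mm long, 36 mm wide, its top 108 mm above this point. While the clamp is open its arm and pad stand up behind lane x = +115 mm, up to 225 mm high
- old_carton: white tube carton 60x110x70 mm (x, y, z) that stands in the lane at the start, its 110 mm side (its y) along the lane; old stock. Origin: centre of its underside. Under 0.15 kg, rigid, slides easily
- new_carton: white tube carton, same size and look as the old one, 60x110x70 mm (x, y, z), standing on the bench outside the lane, left or right in front of it; new stock. Origin: centre of its underside. Under 0.15 kg
- clamp_handle (a joint): handle angle, rad: 0 = fully open (rises 58 degrees, pointing away from the lane), grows as it is pushed down; 0.95 dead centre; 1.01 stop, handle level. Elevation = 1.01 minus this. Hinge across the lane at lane x = +195, z = +113 mm. Friction keeps it open; let go short of dead centre the pad lifts it a little again. The push needs under 10 N at the grip, most near 0.85; past centre it stays shut
- handle_grip (a point): point on the axis of the handle's black round grip, 100 mm from its hinge; the grip is 20 mm thick and runs from 35 to 120 mm from the hinge
- clamp_pad: round rubber pad, 24 mm across, on a sprung spindle (3.5 N/mm) at the end of the clamp's arm; origin: middle of its face. The arm swings down as the handle is pushed down, and the pad then lands at lane x = +65 mm, pressing 2 to 3 mm into its spring on a carton 70 mm high
- other_carton: brown carton 65x90x55 mm, shorter than the tube cartons; a bystander. Origin: centre of its underside; y along its 90 mm side
- lamp_carton: long white carton 52x150x52 mm lying behind the lane; bystander, origin centre of underside
- beaker_100: glass beaker 50 mm across, 65 mm tall, at the right; bystander, origin centre of underside
- tape_roll: green roll of tape 63 mm across, 18 mm high, in front of the lane; bystander, origin centre of underside
- timer: small grey timer 58x64x17 mm, in front of the lane; bystander, origin centre of underside
- pen_c: white and black pen 10x142x12 mm, near the front edge; bystander, origin centre of underside

How it is judged:
On the way, in this order (a step that is already met when the one before it is completed fails the run):
1. the old carton is forward against the front stop, the new one still outside the lane and the clamp open (x of old_carton in the frame of lane between -0.07 and -0.055 m and y of old_carton in the frame of lane between -0.01 and 0.01 m and z of old_carton in the frame of lane between 0.004 and 0.013 m and angle between the y axis of old_carton and the x axis of lane, either way round below 0.12 rad and angle between old_carton's own z axis and vertical below 0.06 rad and horizontal distance between new_carton and lane above 0.16 m and value of joint clamp_handle below 0.4 rad), for 0.2 s.
2. the new carton stands flat in the lane behind the old one, which is still at the front stop; the clamp is still open (x of old_carton in the frame of lane between -0.07 and -0.055 m and y of old_carton in the frame of lane between -0.01 and 0.01 m and z of old_carton in the frame of lane between 0.004 and 0.013 m and angle between the y axis of each of old_carton, new_carton and the x axis of lane, either way round below 0.12 rad and angle between each of old_carton, new_carton's own z axis and vertical below 0.06 rad and x of new_carton in the frame of lane between 0.036 and 0.07 m and y of new_carton in the frame of lane between -0.01 and 0.01 m and z of new_carton in the frame of lane between 0.004 and 0.013 m and value of joint clamp_handle below 0.4 rad), for 0.2 s.
3. the handle is past dead centre at its stop and the pad presses on the new carton (x of old_carton in the frame of lane between -0.07 and -0.055 m and y of old_carton in the frame of lane between -0.01 and 0.01 m and z of old_carton in the frame of lane between 0.004 and 0.013 m and angle between the y axis of each of old_carton, new_carton and the x axis of lane, either way round below 0.12 rad and angle between each of old_carton, new_carton's own z axis and vertical below 0.06 rad and x of new_carton in the frame of lane between 0.036 and 0.07 m and y of new_carton in the frame of lane between -0.01 and 0.01 m and z of new_carton in the frame of lane between 0.004 and 0.013 m and value of joint clamp_handle above 0.98 rad and contact force between clamp_pad and new_carton above 4 N), for 0.2 s.
At the end, for the whole second after the job is handed in: old carton flat in the lane within 8 mm of the front stop; new carton flat in the lane behind it, both lined up with the lane within 0.12 rad; handle past 0.98 rad (over centre) by itself, pad pressing on the new carton with more than 4 N; both cartons at rest (all of step 3 and linear speed of each of old_carton, new_carton below 0.02 m/s); the robot touches nothing.
It fails at once if a thing that is no part of the job was displaced by more than 30 mm (distance of any of other_carton, lamp_carton, beaker_100, tape_roll, timer, pen_c from where it was at the start of the episode above 0.03 m).
It also fails if it takes over 70 s, if anything falls off the work surface, if the arm or the gripper's body presses on something with over 40 N, if the wrist force passes 120 N, or if a joint passes its speed limit or range.

### The arm

A 6-joint arm with a two-finger parallel gripper is mounted at the origin on a cart in front of the work surface, level with it; the furniture and walls round the work are solid. World frame = base frame: x ahead of the robot, y to its left, z up, the work surface at z = 0. Lengths are in m, angles in rad, forces in N, time in s.
With the tool pointing down it reaches from about 0.35 to 0.975 m from the base axis. Payload 4.9 kg.
Tool frame: the origin (TCP) lies at the very end of the fingers, on their centre line; the grasp point (between the pads) lies 19 mm behind it; z points along the fingers, y is the line along which they close (so a half turn about z gives the same grasp; the last joint's range is limited). The gripper opens to 85 mm and grips with 20 to 120 N. Pads are 22 mm wide; open, the fingers measure 114 mm over their backs; the gripper's body (76 mm by 85 mm) begins 54 mm behind the grasp point. The pads swing forward as they close: fully open they stand 13 mm farther back than shut.
Start: joints at [1.179, 0.053, 1.613, -0, 1.476, -0.119], TCP at [0.168, 0.602, 0.231] pointing down, gripper open.
Joint ranges: [-3.01, 3.01], [-1.01, 2.22], [0.06, 2.58], [-1.02, 4.17], [0.09, 2.62], [-3.14, 3.14]. Speed limits (rad/s): [2.57, 2.57, 3.14, 3.14, 3.14, 3.14].

### API

Orientations are given as a rotation vector (axis times angle).
In Python, from station import ctrl gives the robot as it stands. The module is installed in compiled form; this text tells all that it offers.
- The arm moves only by the tool jog_arm, never from a script. Its argument "steps" is a list of rows, each an object with "delta_rot": the turn, a rotation vector about the tool's x, y, z in degrees, a list of three; "linear": the shift along the tool's x, y, z in m, a list of three; "grip": the finger opening in m, from 0 to 0.0854. In form: [{"delta_rot": [rx, ry, rz], "linear": [x, y, z], "grip": grip}, ...]. A call has 1 to 10 rows; each row shifts and turns the commanded pose from where the row before left it, along the tool's axes as they then stand; what a row does not reach is not made up. A row lasts 1/10 s, in which the tool goes at most 50 mm and 8.59 degrees, less where a joint would pass 70% of its speed; a pose out of reach is approached as far as the arm can. A call with a gripper value outside its range is refused whole. The fingers move at their own pace and stop on an object; "newtons" is the grip in N (left out, the last holds). Time passes only in rows, so rows that do not move let the fingers close. It gives the time, the measured TCP pose, the force, the opening and the grip force at its end, in the units of the state.
- ctrl.get_obs(): the state, without advancing time (a new reading comes with each control period).
- ctrl.get_image(name): name is "scene" or "side" or "wrist"; returns (picture, depth): 400x640x3 uint8, red, green, blue; 400x640 float32, m along the optical axis (not along the pixel's ray), 0 where there is no reading.
- ctrl.camera_info(name): a dict with "camera_matrix" (3x3 intrinsics, pixels), "R" (3x3) and "t" (3): a world point X has camera coordinates R X + t; the wrist camera has in their place "T_tool_cam" (4x4, takes a point from camera to tool coordinates, whose origin is the TCP and whose axes are the flange's). Camera axes: x right, y down, z forward; pixel columns grow to the right and rows downward; lengths in m; the calibration is good to about 2 mm. A picture is of the moment at which its call begins: read the wrist's pose just before it. camera_info takes no time and is no camera call.
- ctrl.finish_job(): hands the job in; it is judged then, once.
The state is a dict: "t": time; "q": joint angles; "dq": joint speeds; "effort": joint torques, N m; "tool_pos": TCP position; "tool_rot": TCP orientation; "contact_force": force on the tool from outside, world axes, zero at the start; "wrist_torque": the same for the moment, N m; "opening": finger opening in m; "grip_force": force on a finger pad.
Only numpy, scipy, OpenCV 4.12 (cv2) and the standard library are available. Lean on these libraries where they do the work, as an engineer would, in place of code of your own. Each camera call takes 0.05 s, during which the arm holds its last target. There are 200 camera calls.

## Working session

There is one attempt and no reset: what is moved stays moved. The work goes in short steps, Python scripts to look and compute and a tool call to move; the robot and the scene stay as the last step left them, time stands still between calls to the robot, and variables do not carry over. Pictures are saved under pics/ and viewed, at most 10 in all, crops included, and the job is handed in when it is done.

Besides the shell and the picture viewer there is one more tool, called after "Call:" as a command line: name --argument value ..., lists and objects as JSON in quotes. jog_arm: Moves the arm, as the interface text tells. Its arguments: {"type":"object","properties":{"steps":{"type":"array"},"newtons":{"type":"number"}},"required":["steps"]}

```bash
mkdir -p pics; python3 - <<'E'
from station import ctrl
import cv2,numpy as np
for n in("scene","side"):
    im,d=ctrl.get_image(n); cv2.imwrite(f"pics/{n}0.png",im[:,:,::-1]); np.savez(f"{n}0.npz",im=im,d=d)
    c=ctrl.camera_info(n); print(n,c["camera_matrix"],-c["R"].T@c["t"],c["R"])
print(ctrl.get_obs()); print(ctrl.camera_info("wrist"))
E
```

```text
scene [[418.48617671   0.         313.88951228]
 [  0.         418.48617671 199.62454416]
 [  0.           0.           1.        ]] [-0.24827875  0.82069352  0.68172191] [[-0.71564752 -0.69841788  0.00781599]
 [-0.30327927  0.30064176 -0.90423239]
 [ 0.62918226 -0.6494821  -0.4269692 ]]
side [[468.71006561   0.         321.59311907]
 [  0.         468.71006561 197.14373683]
 [  0.           0.           1.        ]] [-0.85621112 -0.2372915   0.78174089] [[ 0.16375657 -0.98649927  0.00172752]
 [-0.39871264 -0.06778692 -0.9145672 ]
 [ 0.90233698  0.1490776  -0.40443027]]
{'t': 0.1, 'q': array([ 1.17899426e+00,  5.33044273e-02,  1.61412320e+00, -1.17287488e-05,
        1.47598655e+00, -1.19020781e-01]), 'dq': array([-0.00072392, -0.00231485, -0.00254961, -0.00114706,  0.00186408,
       -0.00027748]), 'effort': array([ 2.15802015e-04, -3.94904959e+01, -3.71363354e+01, -8.19450543e-05,
        3.98740885e-03, -6.39597431e-06]), 'tool_pos': array([0.16818721, 0.60137856, 0.23019753]), 'tool_rot': array([-4.27093651e-01, -3.11197163e+00,  2.77266855e-03]), 'contact_force': array([ 0.02011038, -0.80202317, -0.25005988]), 'wrist_torque': array([-0.02796424,  0.06040977, -0.01987753]), 'grip_force': 0.0, 'opening': 0.08537637777493648}
{'camera_matrix': array([[338.94770953,   0.        , 316.41833352],
       [  0.        , 338.94770953, 199.38748514],
       [  0.        ,   0.        ,   1.        ]]), 'T_tool_cam': array([[-1.13450094e-03, -9.56782775e-01, -2.90801366e-01,
         7.38721764e-02],
       [ 9.99999290e-01, -9.79462696e-04, -6.78700718e-04,
        -1.46500636e-03],
       [ 3.64540067e-04, -2.90801929e-01,  9.56783207e-01,
        -1.43011099e-01],
       [ 0.00000000e+00,  0.00000000e+00,  0.00000000e+00,
         1.00000000e+00]])}
```

View pics/scene0.png

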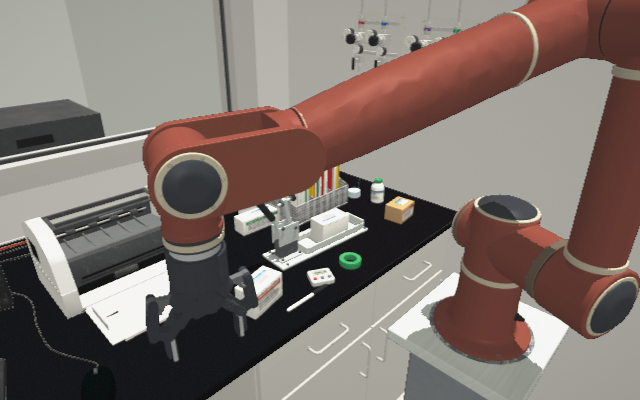

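View pics/side0.png

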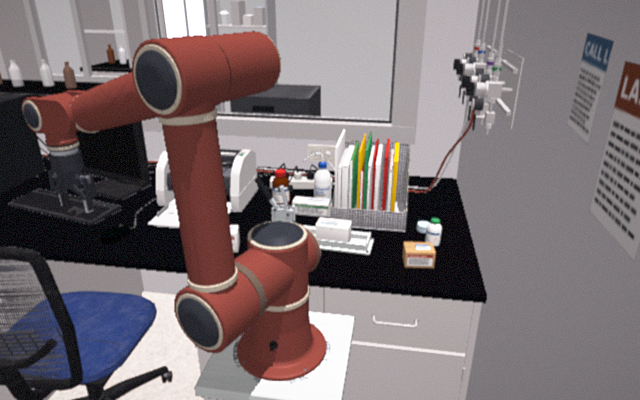

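The scene view shows the lane around (316,242) with the clamp at its near-left end (285,230) and the old carton at (330,223). The new carton is at (262,290), partly hidden by the gripper. The timer is at (320,277), the tape at (350,261) and the pen at (300,302).

```bash
cat > h.py <<'E'
from station import ctrl
import cv2,numpy as np
from scipy.spatial.transform import Rotation as Rn
def cloud(n,im,d,obs=None):
    c=ctrl.camera_info(n);K=c["camera_matrix"]
    v,u=np.indices(d.shape)
    P=np.stack([(u-K[0,2])/K[0,0]*d,(v-K[1,2])/K[1,1]*d,d],-1)
    if n=="wrist":
        T=c["T_tool_cam"];P=P@T[:3,:3].T+T[:3,3]
        return P@Rn.from_rotvec(obs["tool_rot"]).as_matrix().T+obs["tool_pos"]
    return (P-c["t"])@c["R"]
def rect(xy):
    (c,s,a)=cv2.minAreaRect((xy*1000).astype(np.float32)); return np.round(c,1),np.round(s,1),round(a,1)
def white(im): 
    i=im.astype(int); return (i.min(2)>110)&(i.max(2)-i.min(2)<40)
E
python3 - <<'E'
from h import *
for n in("scene","side"):
    z=np.load(n+"0.npz");im,d=z["im"],z["d"];P=cloud(n,im,d);X,Y,Z=P[...,0],P[...,1],P[...,2]
    reg=(d>0)&(X>.2)&(X<.95)&(Y>-.5)&(Y<.6)
    for name,lo,hi in(("top70-78",.06,.09),("low",.004,.04),("mid",.04,.06),("clamp",.1,.25)):
        m=(reg&(Z>lo)&(Z<hi)).astype(np.uint8)
        k,lab,st,ce=cv2.connectedComponentsWithStats(m)
        for i in range(1,k):
            if st[i,4]>40:
                q=P[lab==i]; print(n,name,"px",ce[i].round(),st[i,4],rect(q[:,:2]),"z",np.percentile(q[:,2],[5,50,95]).round(3),im[lab==i].mean(0).round())
im=np.load("scene0.npz")["im"][190:330,210:430]
cv2.imwrite("pics/crop.png",cv2.resize(im[:,:,::-1],(792,504),interpolation=cv2.INTER_CUBIC))
E
```

```text
scene top70-78 px [317. 195.] 597 (array([ 670.4, -152.6]), array([ 51.9, 276.2]), 2.1) z [0.061 0.073 0.088] [155. 149. 134.]
scene top70-78 px [377. 183.] 92 (array([ 582.8, -372.7]), array([35.6, 36.5]), 87.9) z [0.062 0.072 0.089] [169. 199. 176.]
scene top70-78 px [329. 218.] 503 (array([525. , -45.9]), array([113.4,  65.7]), 85.5) z [0.062 0.077 0.08 ] [227. 228. 223.]
scene top70-78 px [285. 237.] 258 (array([538.3, 126.7]), array([74.6, 40.4]), 84.5) z [0.062 0.075 0.088] [144. 149. 143.]
scene top70-78 px [126. 262.] 632 (array([713.8, 503.6]), array([192.7,  16.8]), 89.1) z [0.066 0.08  0.089] [46. 46. 46.]
scene top70-78 px [264. 278.] 504 (array([431.4, 307.5]), array([ 61.6, 103.9]), 14.4) z [0.063 0.07  0.071] [235. 237. 235.]
scene top70-78 px [238. 289.] 49 (array([436.1, 368.3]), array([10.6, 26.4]), 85.4) z [0.061 0.068 0.071] [210. 209. 201.]
scene low px [326. 206.] 582 (array([ 662.9, -202.3]), array([ 49. , 372.9]), 3.6) z [0.006 0.023 0.038] [137. 138. 134.]
scene low px [376. 197.] 111 (array([ 575.1, -364.7]), array([47.2, 33.1]), 32.4) z [0.006 0.022 0.038] 
[... 5833 characters left out ...]
7 (array([808.2, 404.1]), array([234.6, 147.4]), 2.1) z [0.106 0.151 0.195] [165. 161. 163.]
side clamp px [447. 163.] 46 (array([ 890.5, -433.8]), array([95.7, 10.3]), 16.4) z [0.108 0.176 0.242] [162. 158. 161.]
side clamp px [321. 172.] 302 (array([816.3,  60.2]), array([108. ,  50.4]), 89.5) z [0.103 0.133 0.201] [200. 203. 217.]
side clamp px [441. 166.] 67 (array([ 845.6, -408.7]), array([101.9,   9.9]), 15.4) z [0.109 0.178 0.241] [115.  82.  80.]
side clamp px [280. 176.] 165 (array([790.3, 197.1]), array([54.5, 55.6]), 50.6) z [0.102 0.119 0.141] [139.  45.  29.]
side clamp px [276. 197.] 486 (array([536.3, 154.5]), array([128.5,  53.8]), 82.0) z [0.103 0.148 0.199] [116. 116. 120.]
```

View pics/crop.png

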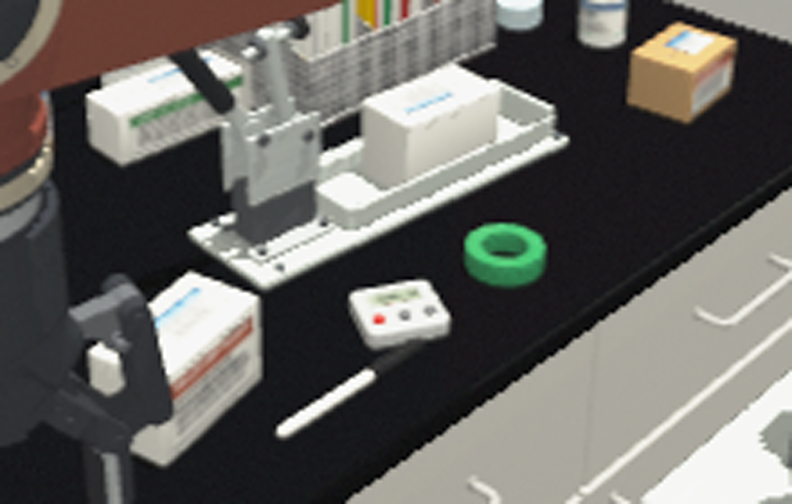

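The crop shows the old carton at (430,125), with its gap to the front stop on the right (550,110). The clamp bracket is at (270,180), with the handle up and to the left, and the new carton is at (200,360). I'll move to a wrist view first.

Call:
jog_arm --steps '[{"linear":[0,0,-0.04],"delta_rot":[0,0,0],"grip":0.085},{"linear":[0,0,-0.04],"delta_rot":[0,0,0],"grip":0.085},{"linear":[0,0,-0.04],"delta_rot":[0,0,0],"grip":0.085},{"linear":[-0.0366,-0.0263,0],"delta_rot":[0,0,0],"grip":0.085},{"linear":[-0.0366,-0.0263,0],"delta_rot":[0,0,0],"grip":0.085},{"linear":[-0.0366,-0.0263,0],"delta_rot":[0,0,0],"grip":0.085},{"linear":[-0.0366,-0.0263,0],"delta_rot":[0,0,0],"grip":0.085},{"linear":[-0.0366,-0.0263,0],"delta_rot":[0,0,0],"grip":0.085},{"linear":[-0.0366,-0.0263,0],"delta_rot":[0,0,0],"grip":0.085},{"linear":[-0.0366,-0.0263,0],"delta_rot":[0,0,0],"grip":0.085}]'

```text
t: 1.1
tool_pos: [0.3661, 0.3539, 0.3508]
tool_rot: [-0.427, -3.112, 0.0]
contact_force: [0.2, 0.4, 0.4]
opening: 0.0852
grip_force: 0.0
```

Call:
jog_arm --steps '[{"linear":[-0.0366,-0.0263,0],"delta_rot":[0,0,0],"grip":0.085},{"linear":[0,0,0],"delta_rot":[0,0,8.5],"grip":0.085},{"linear":[0,0,0],"delta_rot":[0,0,8.5],"grip":0.085},{"linear":[0,0,0],"delta_rot":[0,0,8.5],"grip":0.085},{"linear":[0,0,0],"delta_rot":[0,0,8.5],"grip":0.085},{"linear":[0,0,0],"delta_rot":[0,0,8.5],"grip":0.085},{"linear":[0,0,0],"delta_rot":[0,0,8.5],"grip":0.085},{"linear":[0,0,0],"delta_rot":[0,0,8.5],"grip":0.085},{"linear":[0,0,0],"delta_rot":[0,0,8.5],"grip":0.085},{"linear":[0,0,0],"delta_rot":[0,0,8.5],"grip":0.085}]'

```text
t: 2.1
tool_pos: [0.3935, 0.3202, 0.3507]
tool_rot: [-2.269, -2.173, 0.002]
contact_force: [-0.2, -0.8, -1.0]
opening: 0.085
grip_force: 0.0
```

```bash
cat >> h.py <<'E'
def wlook(name):
    o=ctrl.get_obs(); im,d=ctrl.get_image("wrist"); cv2.imwrite(f"pics/{name}.png",im[:,:,::-1])
    P=cloud("wrist",im,d,o); np.savez(name+".npz",im=im,d=d,P=P); return o,im,d,P
def comps(im,d,P,lo,hi,mn=150,box=(.2,.95,-.5,.6)):
    X,Y,Z=P[...,0],P[...,1],P[...,2]
    m=((d>0)&(X>box[0])&(X<box[1])&(Y>box[2])&(Y<box[3])&(Z>lo)&(Z<hi)).astype(np.uint8)
    k,lab,st,ce=cv2.connectedComponentsWithStats(m)
    for i in range(1,k):
        if st[i,4]>mn:
            q=P[lab==i]; print((lo,hi),"px",ce[i].round(),st[i,4],rect(q[:,:2]),"z",np.percentile(q[:,2],[5,50,95]).round(3),im[lab==i].mean(0).round())
E
python3 - <<'E'
from h import *
o,im,d,P=wlook("w1"); print(o["tool_pos"],o["tool_rot"],o["q"])
for a,b in((.062,.085),(.004,.012),(.026,.045),(.1,.12),(.12,.25)): comps(im,d,P,a,b)
E
```

```text
[0.3934589  0.32023333 0.35067341] [-2.26887624e+00 -2.17266210e+00  1.62143582e-03] [ 5.36379183e-01 -2.72938070e-01  1.71797035e+00 -2.48233362e-05
  1.69761425e+00  5.79693972e-01]
(0.062, 0.085) px [594.  54.] 984 (array([712.3, 422.1]), array([ 20., 114.]), 5.8) z [0.07  0.08  0.084] [30. 30. 32.]
(0.062, 0.085) px [561. 121.] 475 (array([696.3, 350.2]), array([33.6, 19.7]), 89.3) z [0.064 0.075 0.084] [146. 146. 144.]
(0.062, 0.085) px [345. 162.] 4059 (array([429.4, 308.9]), array([ 60. , 110.2]), 13.2) z [0.069 0.071 0.072] [194. 198. 199.]
(0.062, 0.085) px [608. 227.] 798 (array([780.8, 206.3]), array([67.3, 31.4]), 65.4) z [0.063 0.074 0.084] [62. 63. 69.]
(0.062, 0.085) px [412. 289.] 240 (array([519.2, 125. ]), array([72.2,  3. ]), 84.1) z [0.063 0.073 0.083] [88. 92. 92.]
(0.062, 0.085) px [609. 325.] 750 (array([813.3,  50.6]), array([66.7, 29.8]), 49.2) z [0.063 0.074 0.084] [100. 103. 107.]
(0.062, 0.085) px [405. 366.] 612 (array([520.7, -13.2]), array([38.2, 50.2]), 85.9) z [0.063 0.078 0.08 ] [185. 188. 188.]
(0.004, 0.012) px [504.  51.] 13021 (array([646.2, 434.
[... 1455 characters left out ...]
.  69.] 2976 (array([719., 401.]), array([140.9,  37. ]), 80.1) z [0.101 0.11  0.119] [65. 66. 67.]
(0.1, 0.12) px [629. 245.] 835 (array([777.9, 195.9]), array([26., 62.]), 8.3) z [0.101 0.109 0.117] [69. 28.  4.]
(0.1, 0.12) px [626. 346.] 627 (array([805.3,  43.6]), array([60.9, 20.7]), 73.5) z [0.101 0.11  0.119] [141. 142. 141.]
(0.12, 0.25) px [625. 110.] 1985 (array([722.2, 384.2]), array([108.8,  32.3]), 76.3) z [0.121 0.13  0.151] [123. 123. 122.]
(0.12, 0.25) px [478. 287.] 357 (array([543.3, 212.7]), array([15.6, 17.5]), 40.7) z [0.201 0.212 0.216] [23. 24. 28.]
(0.12, 0.25) px [634. 362.] 341 (array([802.8,  36.8]), array([13.3, 50. ]), 1.8) z [0.121 0.127 0.133] [184. 185. 183.]
```

View pics/w1.png

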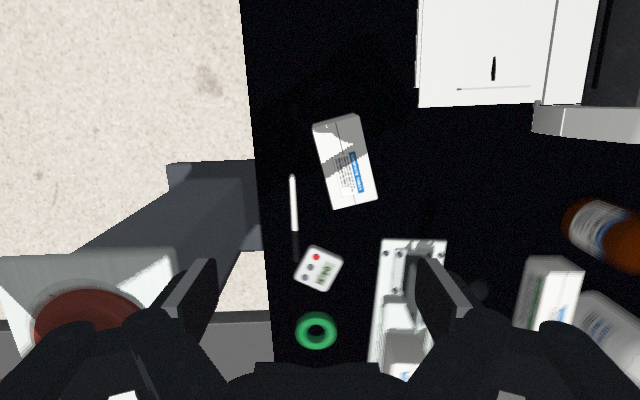

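The wrist picture shows the new carton whole at (345,162), with a fit of 60x110 mm at (429,309) and its short side at 13.2°. The lane's rear is at (400,290) and its axis lies at about 86°. Next I go over the old carton.

Call:
jog_arm --steps '[{"linear":[-0.0401,0.0162,0],"delta_rot":[0,0,0],"grip":0.085},{"linear":[-0.0401,0.0162,0],"delta_rot":[0,0,0],"grip":0.085},{"linear":[-0.0401,0.0162,0],"delta_rot":[0,0,0],"grip":0.085},{"linear":[-0.0401,0.0162,0],"delta_rot":[0,0,0],"grip":0.085},{"linear":[-0.0401,0.0162,0],"delta_rot":[0,0,0],"grip":0.085},{"linear":[-0.0401,0.0162,0],"delta_rot":[0,0,0],"grip":0.085},{"linear":[-0.0401,0.0162,0],"delta_rot":[0,0,0],"grip":0.085},{"linear":[-0.0401,0.0162,0],"delta_rot":[0,0,0],"grip":0.085},{"linear":[-0.0401,0.0162,0],"delta_rot":[0,0,1.6],"grip":0.085},{"linear":[0,0,0],"delta_rot":[0,0,0],"grip":0.085}]'

```text
t: 3.15
tool_pos: [0.5265, -0.0497, 0.35]
tool_rot: [-2.296, -2.143, 0.003]
contact_force: [0.3, 0.7, 0.0]
opening: 0.0847
grip_force: 0.0
```

```bash
python3 - <<'E'
from h import *
o,im,d,P=wlook("w2"); print(o["tool_pos"],o["tool_rot"],o["q"])
for a,b in((.064,.09),(.026,.045),(.004,.012)): comps(im,d,P,a,b,box=(.42,.62,-.3,.3))
E
```

```text
[ 0.52647821 -0.04970519  0.35001082] [-2.29602833 -2.14316301  0.00322698] [-2.34215437e-01 -2.19242820e-01  1.67438906e+00 -1.30796299e-03
  1.68820553e+00 -1.65523917e-01]
(0.064, 0.09) px [315.  26.] 276 (array([535.7, 101.4]), array([28.4, 34.7]), 86.2) z [0.064 0.065 0.085] [52. 55. 58.]
(0.064, 0.09) px [315. 156.] 4293 (array([523.2, -51.3]), array([110.3,  60. ]), 85.2) z [0.077 0.079 0.08 ] [192. 196. 196.]
(0.026, 0.045) px [316. 144.] 2823 (array([525.1, -48.6]), array([247.3,  87.6]), 86.0) z [0.027 0.031 0.038] [166. 172. 169.]
(0.026, 0.045) px [279. 306.] 269 (array([ 449.9, -286.6]), array([16.2, 58.5]), 80.8) z [0.027 0.036 0.044] [85. 67. 46.]
(0.004, 0.012) px [316.  69.] 2812 (array([527.1, -20. ]), array([319.1, 100.1]), 85.9) z [0.007 0.008 0.01 ] [172. 177. 175.]
(0.004, 0.012) px [317. 125.] 4026 (array([525.1, -48.6]), array([237.3,  70.3]), 85.9) z [0.007 0.008 0.01 ] [198. 203. 200.]
```

View pics/w2.png

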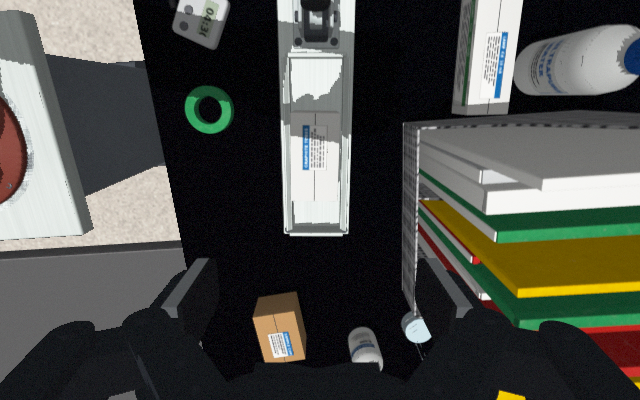

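The picture shows the lane whole: the old carton at (315,156), the front stop at (316,232) and the clamp bracket at (315,25). The lane's inner floor fits at 237x70 mm, so its origin is (525.1,-48.6) with its axis at 85.9°. The old carton is at lane x = -3 mm, so it has to slide about 60 mm. I descend and grasp it across.

Call:
jog_arm --newtons 20 --steps '[{"linear":[-0.0018,-0.0032,0.03],"delta_rot":[0,0,0],"grip":0.085},{"linear":[0,0,0.045],"delta_rot":[0,0,0],"grip":0.085},{"linear":[0,0,0.045],"delta_rot":[0,0,0],"grip":0.085},{"linear":[0,0,0.045],"delta_rot":[0,0,0],"grip":0.085},{"linear":[0,0,0.045],"delta_rot":[0,0,0],"grip":0.085},{"linear":[0,0,0.045],"delta_rot":[0,0,0],"grip":0.085},{"linear":[0,0,0.03],"delta_rot":[0,0,0],"grip":0.085},{"linear":[0,0,0.02],"delta_rot":[0,0,0],"grip":0.085},{"linear":[0,0,0.005],"delta_rot":[0,0,0],"grip":0.085},{"linear":[0,0,0],"delta_rot":[0,0,0],"grip":0.085}]'

```text
t: 4.2
tool_pos: [0.522, -0.0463, 0.0408]
tool_rot: [-2.289, -2.149, 0.001]
contact_force: [0.4, -0.2, 0.4]
opening: 0.0846
grip_force: 0.0
```

Call:
jog_arm --newtons 20 --steps '[{"linear":[0,0,0],"delta_rot":[0,0,0],"grip":0.07},{"linear":[0,0,0],"delta_rot":[0,0,0],"grip":0.06},{"linear":[0,0,0],"delta_rot":[0,0,0],"grip":0.055},{"linear":[0,0,0],"delta_rot":[0,0,0],"grip":0.055},{"linear":[0,0,0],"delta_rot":[0,0,0],"grip":0.055},{"linear":[0,0,0],"delta_rot":[0,0,0],"grip":0.055}]'

```text
t: 4.8
tool_pos: [0.5242, -0.0474, 0.0434]
tool_rot: [2.291, 2.146, 0.003]
contact_force: [-0.0, 0.6, 5.8]
opening: 0.06
grip_force: 22.6
```

Call:
jog_arm --steps '[{"linear":[-0.006,0,-0.002],"delta_rot":[0,0,0],"grip":0.055},{"linear":[-0.012,0,0],"delta_rot":[0,0,0],"grip":0.055},{"linear":[-0.012,0,0],"delta_rot":[0,0,0],"grip":0.055},{"linear":[-0.012,0,0],"delta_rot":[0,0,0],"grip":0.055},{"linear":[-0.008,0,0],"delta_rot":[0,0,0],"grip":0.055},{"linear":[-0.005,0,0],"delta_rot":[0,0,0],"grip":0.055},{"linear":[-0.003,0,0],"delta_rot":[0,0,0],"grip":0.055},{"linear":[0,0,0],"delta_rot":[0,0,0],"grip":0.055},{"linear":[0,0,0],"delta_rot":[0,0,0],"grip":0.055}]'

```text
t: 5.7
tool_pos: [0.519, -0.1058, 0.0435]
tool_rot: [2.292, 2.147, -0.001]
contact_force: [-0.2, -1.3, 1.8]
opening: 0.0595
grip_force: 22.4
```

Call:
jog_arm --steps '[{"linear":[-0.002,0,0],"delta_rot":[0,0,0],"grip":0.055},{"linear":[-0.002,0,0],"delta_rot":[0,0,0],"grip":0.055},{"linear":[0,0,0],"delta_rot":[0,0,0],"grip":0.055},{"linear":[0,0,0],"delta_rot":[0,0,0],"grip":0.055}]'

```text
t: 6.1
tool_pos: [0.5185, -0.1072, 0.0435]
tool_rot: [-2.29, -2.146, -0.003]
contact_force: [-1.4, 7.5, 6.2]
opening: 0.0599
grip_force: 20.3
```

The stop is felt at 7.5 N. I release and rise.

Call:
jog_arm --steps '[{"linear":[0.001,0,0],"delta_rot":[0,0,0],"grip":0.065},{"linear":[0,0,0],"delta_rot":[0,0,0],"grip":0.075},{"linear":[0,0,0],"delta_rot":[0,0,0],"grip":0.085},{"linear":[0,0,0],"delta_rot":[0,0,0],"grip":0.085},{"linear":[0,0,-0.02],"delta_rot":[0,0,0],"grip":0.085},{"linear":[0,0,-0.04],"delta_rot":[0,0,0],"grip":0.085},{"linear":[0,0,-0.045],"delta_rot":[0,0,0],"grip":0.085},{"linear":[0,0,-0.045],"delta_rot":[0,0,0],"grip":0.085},{"linear":[0,0,-0.045],"delta_rot":[0,0,0],"grip":0.085},{"linear":[0,0,-0.045],"delta_rot":[0,0,0],"grip":0.085}]'

```text
t: 7.1
tool_pos: [0.5183, -0.1082, 0.285]
tool_rot: [2.293, 2.148, -0.0]
contact_force: [0.8, -0.2, -0.2]
opening: 0.085
grip_force: 0.0
```

Call:
jog_arm --steps '[{"linear":[0,0,-0.045],"delta_rot":[0,0,0],"grip":0.085},{"linear":[0,0,-0.03],"delta_rot":[0,0,0],"grip":0.085},{"linear":[0.03,0,0],"delta_rot":[0,0,0],"grip":0.085},{"linear":[0.03,0,0],"delta_rot":[0,0,0],"grip":0.085},{"linear":[0,0,0],"delta_rot":[0,0,0],"grip":0.085}]'

```text
t: 7.6
tool_pos: [0.5226, -0.0462, 0.3587]
tool_rot: [2.289, 2.152, 0.002]
contact_force: [0.2, -0.2, -1.2]
opening: 0.0849
grip_force: 0.0
```

```bash
cat >> h.py <<'E'
def lanexy(p):
    a=np.deg2rad(85.9);v=np.array(p)-[525.1,-48.6];return np.round([v@[np.cos(a),np.sin(a)],v@[-np.sin(a),np.cos(a)]],1)
E
python3 - <<'E'
from h import *
o,im,d,P=wlook("w3"); print(o["tool_pos"],o["tool_rot"],o["q"])
for a,b in((.064,.09),(.026,.045),(.004,.012)): comps(im,d,P,a,b,box=(.42,.62,-.3,.3))
E
```

```text
[ 0.52264249 -0.04617135  0.35866079] [2.28919758e+00 2.15155170e+00 1.51749012e-03] [-2.30442210e-01 -2.31810382e-01  1.67099519e+00  8.11721490e-04
  1.70187334e+00 -1.68363557e-01]
(0.064, 0.09) px [321.  31.] 236 (array([537.5,  99.9]), array([25.8, 31.2]), 86.4) z [0.064 0.065 0.077] [50. 53. 56.]
(0.064, 0.09) px [316. 203.] 3693 (array([ 517.9, -110.5]), array([110.2,  59.9]), 85.8) z [0.077 0.079 0.08 ] [221. 225. 226.]
(0.026, 0.045) px [319. 135.] 2394 (array([525.1, -48.2]), array([247.2,  87.8]), 86.0) z [0.027 0.031 0.034] [173. 179. 176.]
(0.026, 0.045) px [280. 305.] 259 (array([ 450.1, -286.5]), array([15.8, 57.7]), 79.9) z [0.027 0.036 0.044] [85. 66. 46.]
(0.004, 0.012) px [319.  69.] 2862 (array([527.3, -17.1]), array([326.4, 100.1]), 85.9) z [0.007 0.008 0.01 ] [177. 182. 179.]
(0.004, 0.012) px [319. 111.] 4802 (array([525. , -48.5]), array([236.7,  70.3]), 85.9) z [0.007 0.008 0.01 ] [182. 187. 184.]
```

The old carton is now at lane x = -62 mm, y = +3 mm, aligned. On to the new carton: translate first, then turn so that the camera will face away from the clamp.

Call:
jog_arm --steps '[{"linear":[0.0436,-0.0144,0],"delta_rot":[0,0,0],"grip":0.085},{"linear":[0.0436,-0.0144,0],"delta_rot":[0,0,0],"grip":0.085},{"linear":[0.0436,-0.0144,0],"delta_rot":[0,0,0],"grip":0.085},{"linear":[0.0436,-0.0144,0],"delta_rot":[0,0,0],"grip":0.085},{"linear":[0.0436,-0.0144,0],"delta_rot":[0,0,0],"grip":0.085},{"linear":[0.0436,-0.0144,0],"delta_rot":[0,0,0],"grip":0.085},{"linear":[0.0436,-0.0144,0],"delta_rot":[0,0,0],"grip":0.085},{"linear":[0.0436,-0.0144,0],"delta_rot":[0,0,0],"grip":0.085},{"linear":[0,0,0],"delta_rot":[0,0,-8.5],"grip":0.085},{"linear":[0,0,0],"delta_rot":[0,0,-8.5],"grip":0.085}]'

```text
t: 8.65
tool_pos: [0.4302, 0.3078, 0.3576]
tool_rot: [1.94, 2.471, -0.002]
contact_force: [0.1, 0.3, 0.5]
opening: 0.0849
grip_force: 0.0
```

Call:
jog_arm --steps '[{"linear":[0,0,0],"delta_rot":[0,0,-8.5],"grip":0.085},{"linear":[0,0,0],"delta_rot":[0,0,-8.5],"grip":0.085},{"linear":[0,0,0],"delta_rot":[0,0,-8.5],"grip":0.085},{"linear":[0,0,0],"delta_rot":[0,0,-8.5],"grip":0.085},{"linear":[0,0,0],"delta_rot":[0,0,-8.5],"grip":0.085},{"linear":[0,0,0],"delta_rot":[0,0,-8.5],"grip":0.085},{"linear":[0,0,0],"delta_rot":[0,0,-8.5],"grip":0.085},{"linear":[0,0,0],"delta_rot":[0,0,-8.5],"grip":0.085},{"linear":[0,0,0],"delta_rot":[0,0,-8.5],"grip":0.085},{"linear":[0,0,0],"delta_rot":[0,0,-8.5],"grip":0.085}]'

```text
t: 9.65
tool_pos: [0.4309, 0.3063, 0.3578]
tool_rot: [0.234, -3.132, 0.001]
contact_force: [0.4, -0.2, 0.1]
opening: 0.0853
grip_force: 0.0
```

Call:
jog_arm --steps '[{"linear":[0,0,0],"delta_rot":[0,0,-8.5],"grip":0.085},{"linear":[0,0,0],"delta_rot":[0,0,-8.5],"grip":0.085},{"linear":[0,0,0],"delta_rot":[0,0,-8.5],"grip":0.085},{"linear":[0,0,0],"delta_rot":[0,0,-8.5],"grip":0.085},{"linear":[0,0,0],"delta_rot":[0,0,-8.5],"grip":0.085},{"linear":[0,0,0],"delta_rot":[0,0,-8.5],"grip":0.085},{"linear":[0,0,0],"delta_rot":[0,0,-8.5],"grip":0.085},{"linear":[0,0,0],"delta_rot":[0,0,-8.5],"grip":0.085},{"linear":[0,0,0],"delta_rot":[0,0,-8.5],"grip":0.085},{"linear":[0,0,0],"delta_rot":[0,0,-8.5],"grip":0.085}]'

```text
t: 10.65
tool_pos: [0.4309, 0.3063, 0.3578]
tool_rot: [2.288, -2.151, 0.0]
contact_force: [0.1, -0.2, 0.4]
opening: 0.0849
grip_force: 0.0
```

Call:
jog_arm --steps '[{"linear":[0,0,0],"delta_rot":[0,0,-8.5],"grip":0.085},{"linear":[0,0,0],"delta_rot":[0,0,-1.3],"grip":0.085},{"linear":[0,0,0],"delta_rot":[0,0,0],"grip":0.085}]'

```text
t: 10.95
tool_pos: [0.4307, 0.3067, 0.358]
tool_rot: [2.456, -1.958, 0.0]
contact_force: [1.0, 0.3, 0.7]
opening: 0.0848
grip_force: 0.0
```

```bash
python3 - <<'E'
from h import *
o,im,d,P=wlook("w4"); print(o["tool_pos"],o["tool_rot"],o["q"]);R=Rn.from_rotvec(o["tool_rot"]).as_matrix();print(R.round(3),np.degrees(np.arctan2(R[1,:2],R[0,:2])))
comps(im,d,P,.06,.09,box=(.3,.55,.2,.5))
E
```

```text
[0.43067554 0.30668651 0.3579555 ] [ 2.45618277e+00 -1.95778337e+00  7.78007098e-05] [ 4.78156673e-01 -2.21065600e-01  1.66305973e+00 -2.97741983e-04
  1.70013867e+00 -2.88835021e+00]
[[ 0.223 -0.975 -0.   ]
 [-0.975 -0.223 -0.001]
 [ 0.     0.    -1.   ]] [ -77.11555419 -167.11556502]
(0.06, 0.09) px [316. 158.] 3970 (array([429.3, 309.3]), array([ 60. , 110.5]), 13.1) z [0.069 0.07  0.072] [181. 184. 185.]
```

The new carton is at (429,309) with its short side at 13.1°, but from this branch the lane heading would need q6 ≈ -3.2, which is out of range. I'll turn the carton on the bench by about 27° with a camera-left grasp. Then I regrasp it with q6 ≈ +2.9, which gives the lane heading at q6 ≈ 3.08.

Call:
jog_arm --steps '[{"linear":[0,0,0],"delta_rot":[0,0,8.5],"grip":0.085},{"linear":[0,0,0],"delta_rot":[0,0,8.5],"grip":0.085},{"linear":[0,0,0],"delta_rot":[0,0,8.5],"grip":0.085},{"linear":[0,0,0],"delta_rot":[0,0,8.5],"grip":0.085},{"linear":[0,0,0],"delta_rot":[0,0,8.5],"grip":0.085},{"linear":[0,0,0],"delta_rot":[0,0,8.5],"grip":0.085},{"linear":[0,0,0],"delta_rot":[0,0,8.5],"grip":0.085},{"linear":[0,0,0],"delta_rot":[0,0,8.5],"grip":0.085},{"linear":[0,0,0],"delta_rot":[0,0,8.5],"grip":0.085},{"linear":[0,0,0],"delta_rot":[0,0,8.5],"grip":0.085}]'

```text
t: 12.0
tool_pos: [0.4304, 0.3071, 0.3582]
tool_rot: [0.48, -3.105, 0.0]
contact_force: [1.2, 0.0, 0.3]
opening: 0.0849
grip_force: 0.0
```

Call:
jog_arm --steps '[{"linear":[0,0,0],"delta_rot":[0,0,8.5],"grip":0.085},{"linear":[0,0,0],"delta_rot":[0,0,8.5],"grip":0.085},{"linear":[0,0,0],"delta_rot":[0,0,8.5],"grip":0.085},{"linear":[0,0,0],"delta_rot":[0,0,8.5],"grip":0.085},{"linear":[0,0,0],"delta_rot":[0,0,8.5],"grip":0.085},{"linear":[0,0,0],"delta_rot":[0,0,8.5],"grip":0.085},{"linear":[0,0,0],"delta_rot":[0,0,8.5],"grip":0.085},{"linear":[0,0,0],"delta_rot":[0,0,8.5],"grip":0.085},{"linear":[0,0,0],"delta_rot":[0,0,8.5],"grip":0.085},{"linear":[0,0,0],"delta_rot":[0,0,8.5],"grip":0.085}]'

```text
t: 13.0
tool_pos: [0.4304, 0.3071, 0.3582]
tool_rot: [1.743, 2.613, -0.0]
contact_force: [-1.0, -0.5, 0.9]
opening: 0.0848
grip_force: 0.0
```

Call:
jog_arm --steps '[{"linear":[0,0,0],"delta_rot":[0,0,8.5],"grip":0.085},{"linear":[0.0028,-0.0008,0],"delta_rot":[0,0,1.3],"grip":0.085},{"linear":[0,0,0.045],"delta_rot":[0,0,0],"grip":0.085},{"linear":[0,0,0.045],"delta_rot":[0,0,0],"grip":0.085},{"linear":[0,0,0.045],"delta_rot":[0,0,0],"grip":0.085},{"linear":[0,0,0.045],"delta_rot":[0,0,0],"grip":0.085},{"linear":[0,0,0.045],"delta_rot":[0,0,0],"grip":0.085},{"linear":[0,0,0.03],"delta_rot":[0,0,0],"grip":0.085},{"linear":[0,0,0.02],"delta_rot":[0,0,0],"grip":0.085},{"linear":[0,0,0],"delta_rot":[0,0,0],"grip":0.085}]'

```text
t: 14.0
tool_pos: [0.4262, 0.3084, 0.0794]
tool_rot: [-1.947, -2.462, 0.011]
contact_force: [-0.0, -0.2, 0.6]
opening: 0.0846
grip_force: 0.0
```

Call:
jog_arm --newtons 20 --steps '[{"linear":[0,0,0.03],"delta_rot":[0,0,0],"grip":0.085},{"linear":[0,0,0.015],"delta_rot":[0,0,0],"grip":0.085},{"linear":[0,0,0],"delta_rot":[0,0,0],"grip":0.07},{"linear":[0,0,0],"delta_rot":[0,0,0],"grip":0.06},{"linear":[0,0,0],"delta_rot":[0,0,0],"grip":0.055},{"linear":[0,0,0],"delta_rot":[0,0,0],"grip":0.055},{"linear":[0,0,0],"delta_rot":[0,0,0],"grip":0.055}]'

```text
t: 14.7
tool_pos: [0.4295, 0.3102, 0.0394]
tool_rot: [1.949, 2.463, 0.003]
contact_force: [0.5, 0.3, 1.6]
opening: 0.0598
grip_force: 24.1
```

Call:
jog_arm --newtons 25 --steps '[{"linear":[0,0,-0.005],"delta_rot":[0,0,0],"grip":0.055},{"linear":[0,0,0],"delta_rot":[0,0,-5],"grip":0.055},{"linear":[0,0,0],"delta_rot":[0,0,-6],"grip":0.055},{"linear":[0,0,0],"delta_rot":[0,0,-6],"grip":0.055},{"linear":[0,0,0],"delta_rot":[0,0,-6],"grip":0.055},{"linear":[0,0,0],"delta_rot":[0,0,-4],"grip":0.055},{"linear":[0,0,0],"delta_rot":[0,0,0],"grip":0.055},{"linear":[0,0,0.005],"delta_rot":[0,0,0],"grip":0.055},{"linear":[0,0,0],"delta_rot":[0,0,0],"grip":0.055}]'

```text
t: 15.6
tool_pos: [0.4296, 0.3102, 0.0392]
tool_rot: [1.322, 2.849, 0.002]
contact_force: [-0.1, -0.4, 3.6]
opening: 0.0598
grip_force: 28.3
```

Call:
jog_arm --steps '[{"linear":[0,0,0],"delta_rot":[0,0,0],"grip":0.065},{"linear":[0,0,0],"delta_rot":[0,0,0],"grip":0.075},{"linear":[0,0,0],"delta_rot":[0,0,0],"grip":0.085},{"linear":[0,0,0],"delta_rot":[0,0,0],"grip":0.085},{"linear":[0,0,-0.03],"delta_rot":[0,0,0],"grip":0.085},{"linear":[0,0,-0.04],"delta_rot":[0,0,0],"grip":0.085},{"linear":[0,0,-0.03],"delta_rot":[0,0,0],"grip":0.085},{"linear":[0,0,0],"delta_rot":[0,0,8.5],"grip":0.085},{"linear":[0,0,0],"delta_rot":[0,0,8.5],"grip":0.085},{"linear":[0,0,0],"delta_rot":[0,0,8.5],"grip":0.085}]'

```text
t: 16.6
tool_pos: [0.4289, 0.3098, 0.1386]
tool_rot: [1.925, 2.482, 0.001]
contact_force: [0.0, -0.2, -0.9]
opening: 0.0852
grip_force: 0.0
```

Call:
jog_arm --steps '[{"linear":[0,0,0],"delta_rot":[0,0,8.5],"grip":0.085},{"linear":[0,0,0],"delta_rot":[0,0,8.5],"grip":0.085},{"linear":[0,0,0],"delta_rot":[0,0,8.5],"grip":0.085},{"linear":[0,0,0],"delta_rot":[0,0,8.5],"grip":0.085},{"linear":[0,0,0],"delta_rot":[0,0,8.5],"grip":0.085},{"linear":[0,0,0],"delta_rot":[0,0,8.5],"grip":0.085},{"linear":[0,0,0],"delta_rot":[0,0,8.5],"grip":0.085},{"linear":[0,0,0],"delta_rot":[0,0,8.5],"grip":0.085},{"linear":[0,0,0],"delta_rot":[0,0,8.5],"grip":0.085},{"linear":[0,0,0],"delta_rot":[0,0,8.5],"grip":0.085}]'

```text
t: 17.6
tool_pos: [0.4287, 0.3097, 0.1381]
tool_rot: [3.097, 0.53, -0.001]
contact_force: [0.1, -0.5, -0.1]
opening: 0.0851
grip_force: 0.0
```

Call:
jog_arm --steps '[{"linear":[0,0,0],"delta_rot":[0,0,8.5],"grip":0.085},{"linear":[0,0,0],"delta_rot":[0,0,8.5],"grip":0.085},{"linear":[0,0,0],"delta_rot":[0,0,8.5],"grip":0.085},{"linear":[0,0,0],"delta_rot":[0,0,8.5],"grip":0.085},{"linear":[0,0,0],"delta_rot":[0,0,8.5],"grip":0.085},{"linear":[0,0,0],"delta_rot":[0,0,8.5],"grip":0.085},{"linear":[0,0,0],"delta_rot":[0,0,8.5],"grip":0.085},{"linear":[0,0,0],"delta_rot":[0,0,8.5],"grip":0.085},{"linear":[0,0,0],"delta_rot":[0,0,1.5],"grip":0.085},{"linear":[0,0,0],"delta_rot":[0,0,0],"grip":0.085}]'

```text
t: 18.6
tool_pos: [0.4288, 0.3097, 0.1382]
tool_rot: [2.852, -1.318, -0.0]
contact_force: [0.1, -0.8, -0.2]
opening: 0.0849
grip_force: 0.0
```

```bash
python3 - <<'E'
from h import *
o,im,d,P=wlook("w5"); print(o["tool_pos"],o["q"]);R=Rn.from_rotvec(o["tool_rot"]).as_matrix();print(R.round(3),np.degrees(np.arctan2(R[1,:2],R[0,:2])))
comps(im,d,P,.06,.09,box=(.3,.55,.2,.5))
E
```

```text
[0.42875607 0.30972612 0.13817548] [ 4.84860502e-01 -1.01287839e-01  1.92371103e+00 -3.57039269e-05
  1.31936412e+00  2.92145416e+00]
[[ 0.648 -0.762 -0.   ]
 [-0.762 -0.648 -0.   ]
 [-0.     0.    -1.   ]] [ -49.60602382 -139.60602372]
(0.06, 0.09) px [315. 206.] 14414 (array([429.1, 309. ]), array([ 60.2, 110.1]), 40.2) z [0.069 0.071 0.072] [169. 171. 171.]
```

Call:
jog_arm --newtons 30 --steps '[{"linear":[0,0,0.04],"delta_rot":[0,0,0],"grip":0.085},{"linear":[0,0,0.04],"delta_rot":[0,0,0],"grip":0.085},{"linear":[0,0,0.022],"delta_rot":[0,0,0],"grip":0.085},{"linear":[0,0,0],"delta_rot":[0,0,0],"grip":0.07},{"linear":[0,0,0],"delta_rot":[0,0,0],"grip":0.06},{"linear":[0,0,0],"delta_rot":[0,0,0],"grip":0.055},{"linear":[0,0,0],"delta_rot":[0,0,0],"grip":0.055},{"linear":[0,0,0],"delta_rot":[0,0,0],"grip":0.055},{"linear":[0,0,0],"delta_rot":[0,0,0],"grip":0.055}]'

```text
t: 19.55
tool_pos: [0.4293, 0.31, 0.0371]
tool_rot: [-2.85, 1.32, -0.001]
contact_force: [0.6, 1.2, -0.7]
opening: 0.0596
grip_force: 38.5
```

Call:
jog_arm --steps '[{"linear":[0,0,-0.01],"delta_rot":[0,0,0],"grip":0.055},{"linear":[0,0,-0.03],"delta_rot":[0,0,0],"grip":0.055},{"linear":[0,0,-0.04],"delta_rot":[0,0,0],"grip":0.055},{"linear":[0,0,-0.04],"delta_rot":[0,0,0],"grip":0.055},{"linear":[0,0,-0.04],"delta_rot":[0,0,0],"grip":0.055},{"linear":[0,0,-0.04],"delta_rot":[0,0,0],"grip":0.055},{"linear":[0,0,-0.04],"delta_rot":[0,0,0],"grip":0.055},{"linear":[0,0,-0.03],"delta_rot":[0,0,0],"grip":0.055},{"linear":[0,0,-0.01],"delta_rot":[0,0,0],"grip":0.055},{"linear":[0,0,0],"delta_rot":[0,0,0],"grip":0.055}]'

```text
t: 20.55
tool_pos: [0.4294, 0.31, 0.3184]
tool_rot: [-2.848, 1.32, -0.004]
contact_force: [0.3, 0.2, -1.1]
opening: 0.0593
grip_force: 38.7
```

Call:
jog_arm --steps '[{"linear":[0.0186,0.0076,0],"delta_rot":[0,0,0],"grip":0.055},{"linear":[0.0372,0.0153,0],"delta_rot":[0,0,0],"grip":0.055},{"linear":[0.0372,0.0153,0],"delta_rot":[0,0,0],"grip":0.055},{"linear":[0.0372,0.0153,0],"delta_rot":[0,0,0],"grip":0.055},{"linear":[0.0372,0.0153,0],"delta_rot":[0,0,0],"grip":0.055},{"linear":[0.0372,0.0153,0],"delta_rot":[0,0,0],"grip":0.055},{"linear":[0.0372,0.0153,0],"delta_rot":[0,0,0],"grip":0.055},{"linear":[0.0372,0.0153,0],"delta_rot":[0,0,0],"grip":0.055},{"linear":[0.0186,0.0076,0],"delta_rot":[0,0,0],"grip":0.055},{"linear":[0,0,0],"delta_rot":[0,0,4.5],"grip":0.055}]'

```text
t: 21.55
tool_pos: [0.5273, 0.0011, 0.3126]
tool_rot: [2.79, -1.439, -0.008]
contact_force: [0.0, 0.6, -0.5]
opening: 0.0592
grip_force: 38.6
```

Call:
jog_arm --steps '[{"linear":[0,0,0],"delta_rot":[0,0,8],"grip":0.055},{"linear":[0,0,0],"delta_rot":[0,0,8],"grip":0.055},{"linear":[0,0,0],"delta_rot":[0,0,8],"grip":0.055},{"linear":[0,0,0],"delta_rot":[0,0,8],"grip":0.055},{"linear":[0,0,0],"delta_rot":[0,0,8],"grip":0.055},{"linear":[0,0,0],"delta_rot":[0,0,0],"grip":0.055},{"linear":[0,0,0],"delta_rot":[0,0,0],"grip":0.055}]'

```text
t: 22.25
tool_pos: [0.5272, 0.0037, 0.3141]
tool_rot: [2.14, -2.297, -0.004]
contact_force: [-0.4, -0.4, -1.4]
opening: 0.0595
grip_force: 38.7
```

```bash
python3 - <<'E'
from h import *
o,im,d,P=wlook("w6"); print(o["tool_pos"],o["q"]);R=Rn.from_rotvec(o["tool_rot"]).as_matrix();print(R.round(3),np.degrees(np.arctan2(R[1,:2],R[0,:2])),lanexy(o["tool_pos"][:2]*1000))
comps(im,d,P,.06,.09,box=(.4,.62,-.3,.3))
comps(im,d,P,.25,.4,box=(.4,.62,-.3,.3))
E
```

```text
[0.52715484 0.0037353  0.31409831] [-1.34135633e-01 -2.16175539e-01  1.73010174e+00  5.22627969e-07
  1.63114592e+00  3.07845199e+00]
[[-0.071 -0.997 -0.003]
 [-0.997  0.071  0.   ]
 [-0.     0.003 -1.   ]] [-94.06773223 175.93231155] [52.3  1.7]
(0.06, 0.09) px [317.  55.] 6449 (array([ 517.8, -109.8]), array([107.1,  60.1]), 85.7) z [0.077 0.079 0.08 ] [221. 224. 225.]
(0.25, 0.4) px [316. 299.] 73806 (array([526.5,  -9.4]), array([ 86.8, 132.8]), 85.9) z [0.342 0.349 0.397] [87. 90. 92.]
```

View pics/w6.png

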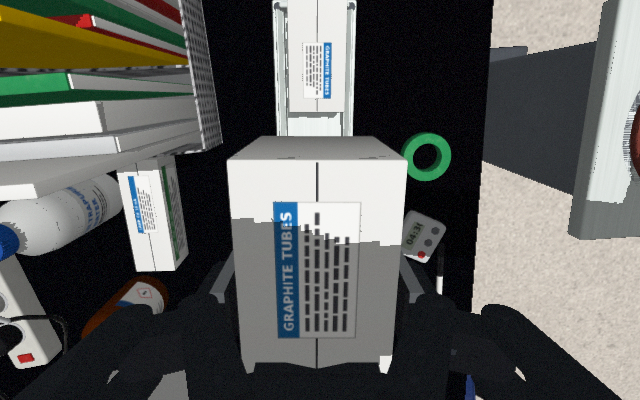

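The held carton is at (317,250) and lines up with the lane (columns 275–355), with the old carton ahead at (317,55). Lowering.

Call:
jog_arm --steps '[{"linear":[0,-0.001,0.015],"delta_rot":[0,0,0],"grip":0.055},{"linear":[0,0,0.03],"delta_rot":[0,0,0],"grip":0.055},{"linear":[0,0,0.04],"delta_rot":[0,0,0],"grip":0.055},{"linear":[0,0,0.04],"delta_rot":[0,0,0],"grip":0.055},{"linear":[0,0,0.04],"delta_rot":[0,0,0],"grip":0.055},{"linear":[0,0,0.03],"delta_rot":[0,0,0],"grip":0.055},{"linear":[0,0,0.02],"delta_rot":[0,0,0],"grip":0.055},{"linear":[0,0,0.015],"delta_rot":[0,0,0],"grip":0.055},{"linear":[0,0,0],"delta_rot":[0,0,0],"grip":0.055}]'

```text
t: 23.2
tool_pos: [0.5266, 0.0039, 0.083]
tool_rot: [2.136, -2.299, -0.007]
contact_force: [0.3, -0.9, -1.5]
opening: 0.0598
grip_force: 38.7
```

Call:
jog_arm --steps '[{"linear":[0,0,0.01],"delta_rot":[0,0,0],"grip":0.055},{"linear":[0,0,0.01],"delta_rot":[0,0,0],"grip":0.055},{"linear":[0,0,0.006],"delta_rot":[0,0,0],"grip":0.055},{"linear":[0,0,0],"delta_rot":[0,0,0],"grip":0.055},{"linear":[0,0,0],"delta_rot":[0,0,0],"grip":0.055}]'

```text
t: 23.7
tool_pos: [0.529, 0.0036, 0.0605]
tool_rot: [-2.138, 2.302, -0.0]
contact_force: [0.2, 0.1, -0.7]
opening: 0.0597
grip_force: 38.7
```

Call:
jog_arm --steps '[{"linear":[0,0,0.006],"delta_rot":[0,0,0],"grip":0.055},{"linear":[0,0,0.005],"delta_rot":[0,0,0],"grip":0.055},{"linear":[0,0,0.002],"delta_rot":[0,0,0],"grip":0.055},{"linear":[0,0,0.0015],"delta_rot":[0,0,0],"grip":0.055},{"linear":[0,0,0],"delta_rot":[0,0,0],"grip":0.055},{"linear":[0,0,0],"delta_rot":[0,0,0],"grip":0.055}]'

```text
t: 24.3
tool_pos: [0.529, 0.0036, 0.0459]
tool_rot: [-2.138, 2.302, -0.0]
contact_force: [-0.1, 0.9, -1.3]
opening: 0.0593
grip_force: 38.7
```

Call:
jog_arm --steps '[{"linear":[0,0,0.001],"delta_rot":[0,0,0],"grip":0.055},{"linear":[0,0,0],"delta_rot":[0,0,0],"grip":0.062},{"linear":[0,0,0],"delta_rot":[0,0,0],"grip":0.07},{"linear":[0,0,0],"delta_rot":[0,0,0],"grip":0.085},{"linear":[0,0,0],"delta_rot":[0,0,0],"grip":0.085},{"linear":[0,0,-0.02],"delta_rot":[0,0,0],"grip":0.085},{"linear":[0,0,-0.04],"delta_rot":[0,0,0],"grip":0.085},{"linear":[0,0,-0.045],"delta_rot":[0,0,0],"grip":0.085},{"linear":[0,0,-0.045],"delta_rot":[0,0,0],"grip":0.085},{"linear":[0,0,-0.045],"delta_rot":[0,0,0],"grip":0.085}]'

```text
t: 25.3
tool_pos: [0.5286, 0.0036, 0.2417]
tool_rot: [-2.138, 2.302, -0.0]
contact_force: [0.8, 0.1, 0.3]
opening: 0.0848
grip_force: 0.0
```

Call:
jog_arm --steps '[{"linear":[0,0,-0.045],"delta_rot":[0,0,0],"grip":0.06},{"linear":[0,0,-0.045],"delta_rot":[0,0,0],"grip":0.04},{"linear":[0,0,-0.03],"delta_rot":[0,0,0],"grip":0.02},{"linear":[0,0,0],"delta_rot":[0,0,0],"grip":0},{"linear":[0,0,0],"delta_rot":[0,0,0],"grip":0}]'

```text
t: 25.8
tool_pos: [0.5291, 0.0035, 0.3605]
tool_rot: [-2.137, 2.301, -0.002]
contact_force: [-0.7, -0.5, -0.4]
opening: 0.0114
grip_force: 0.0
```

```bash
python3 - <<'E'
from h import *
o,im,d,P=wlook("w7"); print(o["t"],o["tool_pos"],o["q"]);R=Rn.from_rotvec(o["tool_rot"]).as_matrix();print(np.degrees(np.arctan2(R[1,:2],R[0,:2])),lanexy(o["tool_pos"][:2]*1000))
comps(im,d,P,.06,.09,box=(.4,.62,-.3,.3))
E
```

```text
25.8 [0.52907712 0.0035474  0.36049442] [-1.33987929e-01 -2.21773904e-01  1.65954727e+00 -2.29940956e-05
  1.70221767e+00  3.08138268e+00]
[-94.22734454 175.77266636] [52.3 -0.2]
(0.06, 0.09) px [319.  59.] 5163 (array([ 517.9, -110.2]), array([108.8,  60.1]), 85.7) z [0.077 0.079 0.08 ] [224. 228. 229.]
(0.06, 0.09) px [317. 155.] 4109 (array([528.9,   2.1]), array([109.6,  59.9]), 85.6) z [0.077 0.079 0.08 ] [192. 195. 196.]
(0.06, 0.09) px [317. 233.] 557 (array([537.3, 118.4]), array([63.1, 35.5]), 85.4) z [0.062 0.064 0.082] [58. 61. 64.]
```

View pics/w7.png

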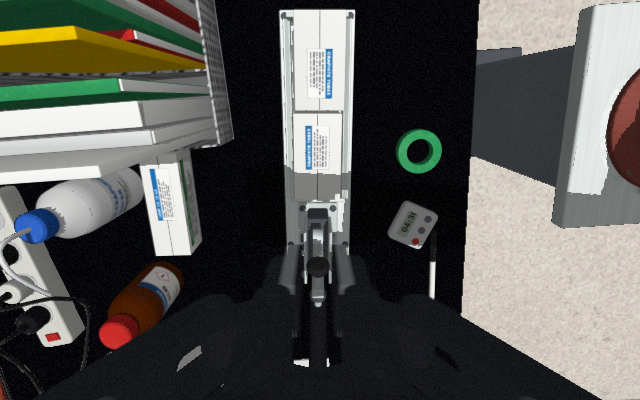

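Both cartons are in the lane: the old one at (319,59), the new one at (317,155), which is lane x = 51 mm, y = 0. The clamp is open behind them at (317,240). I turn the tool for the handle and check the clamp's outline from the last cloud.

Call:
jog_arm --steps '[{"linear":[0,0,0],"delta_rot":[0,0,-8.5],"grip":0},{"linear":[0,0,0],"delta_rot":[0,0,-8.5],"grip":0},{"linear":[0,0,0],"delta_rot":[0,0,-8.5],"grip":0},{"linear":[0,0,0],"delta_rot":[0,0,-8.5],"grip":0},{"linear":[0,0,0],"delta_rot":[0,0,-8.5],"grip":0},{"linear":[0,0,0],"delta_rot":[0,0,-8.5],"grip":0},{"linear":[0,0,0],"delta_rot":[0,0,-8.5],"grip":0},{"linear":[0,0,0],"delta_rot":[0,0,-8.5],"grip":0},{"linear":[0,0,0],"delta_rot":[0,0,-8.5],"grip":0},{"linear":[0,0,0],"delta_rot":[0,0,-8.5],"grip":0}]'

```text
t: 26.85
tool_pos: [0.5281, 0.0037, 0.3568]
tool_rot: [-3.132, 0.243, 0.007]
contact_force: [-0.4, -0.4, -0.0]
opening: -0.0002
grip_force: 0.0
```

Call:
jog_arm --steps '[{"linear":[0,0,0],"delta_rot":[0,0,-8.5],"grip":0},{"linear":[0,0,0],"delta_rot":[0,0,-8.5],"grip":0},{"linear":[0,0,0],"delta_rot":[0,0,-8.5],"grip":0},{"linear":[0,0,0],"delta_rot":[0,0,-8.5],"grip":0},{"linear":[0,0,0],"delta_rot":[0,0,-8.5],"grip":0},{"linear":[0,0,0],"delta_rot":[0,0,-8.5],"grip":0},{"linear":[0,0,0],"delta_rot":[0,0,-8.5],"grip":0},{"linear":[0,0,0],"delta_rot":[0,0,-8.5],"grip":0},{"linear":[0,0,0],"delta_rot":[0,0,-8.5],"grip":0},{"linear":[0,0,0],"delta_rot":[0,0,-8.5],"grip":0}]'

```text
t: 27.85
tool_pos: [0.5281, 0.0037, 0.3568]
tool_rot: [-2.471, -1.935, 0.005]
contact_force: [0.5, 0.8, 0.5]
opening: 0.0003
grip_force: 0.0
```

Call:
jog_arm --steps '[{"linear":[0,0,0],"delta_rot":[0,0,-8.5],"grip":0},{"linear":[0,0,0],"delta_rot":[0,0,-1.5],"grip":0},{"linear":[0,0,0],"delta_rot":[0,0,0],"grip":0}]'

```text
t: 28.15
tool_pos: [0.5284, 0.0036, 0.3579]
tool_rot: [-2.303, -2.134, 0.003]
contact_force: [0.6, 0.9, 0.4]
opening: 0.0001
grip_force: 0.0
```

```bash
python3 - <<'E'
from h import *
o,im,d,P=wlook("w8"); print(o["t"],o["tool_pos"],o["q"]);R=Rn.from_rotvec(o["tool_rot"]).as_matrix();print(np.degrees(np.arctan2(R[1,:2],R[0,:2])),lanexy(o["tool_pos"][:2]*1000))
a=np.deg2rad(85.9)
for n,p in(("w7",P if 0 else np.load("w7.npz")["P"]),("w8",P)):
    v=p.reshape(-1,3)*1000; L=np.c_[(v[:,:2]-[525.1,-48.6])@np.array([[np.cos(a),-np.sin(a)],[np.sin(a),np.cos(a)]]),v[:,2]]
    L=L[(abs(L[:,1])<30)&(L[:,0]>60)&(L[:,0]<330)]
    for z in range(85,260,15):
        q=L[(L[:,2]>z)&(L[:,2]<z+15)]
        if len(q)>5: print(n,z,len(q),np.percentile(q[:,0],[1,25,50,75,99]).round(),"y",np.percentile(q[:,1],[2,98]).round())
E
```

```text
28.15 [0.52837661 0.00361787 0.3579307 ] [-1.34038626e-01 -2.20213237e-01  1.66237840e+00 -1.29342547e-05
  1.70243921e+00 -5.79348163e-02]
[85.63946284 -4.36050932] [52.3  0.5]
w7 85 89 [136. 138. 152. 176. 206.] y [-17.  17.]
w7 100 279 [136. 141. 147. 152. 203.] y [-21.  21.]
w7 115 291 [137. 153. 156. 178. 207.] y [-18.  17.]
w7 130 48 [156. 157. 158. 158. 160.] y [-6.  6.]
w7 145 116 [212. 214. 215. 217. 222.] y [-9.  9.]
w7 160 273 [166. 220. 223. 226. 236.] y [-10.  10.]
w7 175 636 [138. 165. 193. 233. 243.] y [-10.  10.]
w7 190 715 [140. 145. 176. 243. 252.] y [-9. 10.]
w7 205 119 [246. 248. 250. 251. 255.] y [-8.  8.]
w8 85 67 [136. 170. 174. 188. 205.] y [-11.  15.]
w8 100 287 [137. 149. 164. 174. 206.] y [-22.  21.]
w8 115 599 [138. 162. 182. 195. 207.] y [-21.  20.]
w8 130 71 [160. 204. 207. 208. 209.] y [-6.  6.]
w8 145 67 [160. 162. 209. 209. 210.] y [-6.  6.]
w8 160 33 [163. 164. 165. 166. 167.] y [-6.  6.]
w8 175 538 [138. 163. 180. 186. 197.] y [-9.  8.]
w8 190 682 [140. 144. 150. 172. 181.] y [-10.  10.]
```

Call:
jog_arm --newtons 40 --steps '[{"linear":[0.041,0,0],"delta_rot":[0,0,0],"grip":0},{"linear":[0.041,0,0],"delta_rot":[0,0,0],"grip":0},{"linear":[0.041,0,0],"delta_rot":[0,0,0],"grip":0},{"linear":[0.041,0,0],"delta_rot":[0,0,0],"grip":0},{"linear":[0,0,0.03],"delta_rot":[0,0,0],"grip":0},{"linear":[0,0,0.04],"delta_rot":[0,0,0],"grip":0},{"linear":[0,0,0.04],"delta_rot":[0,0,0],"grip":0},{"linear":[0,0,0.03],"delta_rot":[0,0,0],"grip":0},{"linear":[0,0,0.004],"delta_rot":[0,0,0],"grip":0},{"linear":[0,0,0],"delta_rot":[0,0,0],"grip":0}]'

```text
t: 29.2
tool_pos: [0.5405, 0.167, 0.215]
tool_rot: [-2.302, -2.136, 0.003]
contact_force: [0.4, -0.5, 1.2]
opening: -0.0
grip_force: 0.0
```

```bash
python3 - <<'E'
from h import *
o=ctrl.get_obs(); print(lanexy(o["tool_pos"][:2]*1000),o["tool_pos"],o["q"])
E
```

```text
[2.162e+02 1.000e-01] [0.54048346 0.16703629 0.21502694] [ 1.68200036e-01 -7.62485408e-02  1.76807270e+00 -8.14455054e-06
  1.45185943e+00  2.43058853e-01]
```

Call:
jog_arm --steps '[{"linear":[0.005,0,0.0085],"delta_rot":[0,0,0],"grip":0},{"linear":[0.0055,0,0.0085],"delta_rot":[0,0,0],"grip":0},{"linear":[0.0057,0,0.0032],"delta_rot":[0,0,0],"grip":0},{"linear":[0.0058,0,0.0032],"delta_rot":[0,0,0],"grip":0},{"linear":[0.0064,0,0.0053],"delta_rot":[0,0,0],"grip":0},{"linear":[0.0064,0,0.0053],"delta_rot":[0,0,0],"grip":0},{"linear":[0.0054,0,0.0063],"delta_rot":[0,0,0],"grip":0},{"linear":[0.0054,0,0.0064],"delta_rot":[0,0,0],"grip":0},{"linear":[0,0,0],"delta_rot":[0,0,0],"grip":0}]'

```text
t: 30.1
tool_pos: [0.5435, 0.2131, 0.1674]
tool_rot: [-2.3, -2.138, 0.003]
contact_force: [0.9, 0.1, -0.4]
opening: 0.0
grip_force: 0.0
```

```bash
python3 - <<'E'
from h import *
o=ctrl.get_obs(); print(lanexy(o["tool_pos"][:2]*1000),o["tool_pos"],o["contact_force"])
im,d=ctrl.get_image("side");im=im[150:270,220:380]
cv2.imwrite("pics/s2.png",cv2.resize(im[:,:,::-1],(800,600),interpolation=cv2.INTER_CUBIC))
E
```

```text
[262.4   0.3] [0.54352723 0.21314624 0.16738226] [ 0.88533714  0.14960716 -0.44755479]
```

View pics/s2.png

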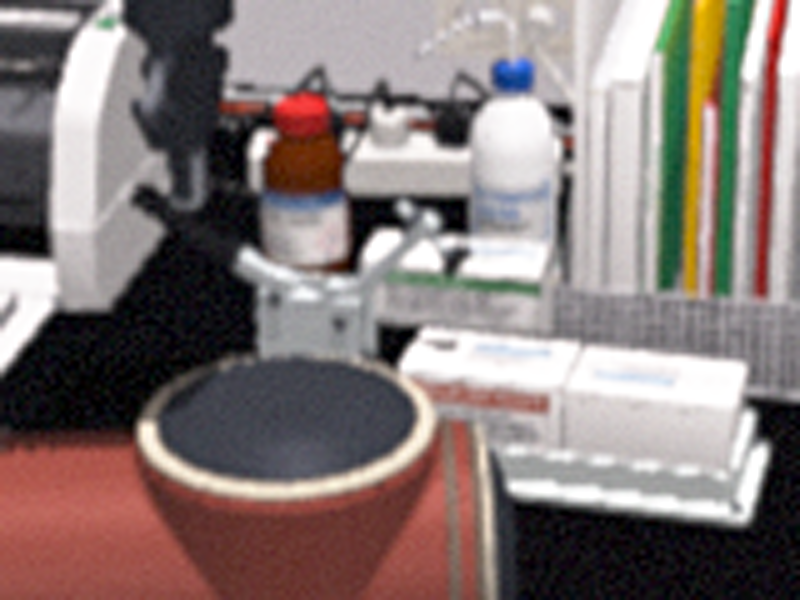

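The side crop shows the finger (190,190) on the handle (160,210), which is now down to about 30°. The clamp arm (410,230) is swinging towards the cartons, and both cartons sit flat. I carry on down the arc.

Call:
jog_arm --steps '[{"linear":[0.0042,0,0.0071],"delta_rot":[0,0,0],"grip":0},{"linear":[0.0042,0,0.0072],"delta_rot":[0,0,0],"grip":0},{"linear":[0.0029,0,0.0078],"delta_rot":[0,0,0],"grip":0},{"linear":[0.0029,0,0.0078],"delta_rot":[0,0,0],"grip":0},{"linear":[0.0015,0,0.0055],"delta_rot":[0,0,0],"grip":0},{"linear":[0.001,0,0.0055],"delta_rot":[0,0,0],"grip":0},{"linear":[0.0005,0,0.005],"delta_rot":[0,0,0],"grip":0},{"linear":[0,0,0],"delta_rot":[0,0,0],"grip":0},{"linear":[0,0,0],"delta_rot":[0,0,0],"grip":0}]'

```text
t: 31.05
tool_pos: [0.5454, 0.2296, 0.1226]
tool_rot: [-2.302, -2.138, 0.001]
contact_force: [-0.9, 0.2, 0.4]
opening: 0.0
grip_force: 0.3
```

Call:
jog_arm --steps '[{"linear":[0,0,0.002],"delta_rot":[0,0,0],"grip":0},{"linear":[0,0,0.002],"delta_rot":[0,0,0],"grip":0},{"linear":[0,0,0],"delta_rot":[0,0,0],"grip":0},{"linear":[0,0,0],"delta_rot":[0,0,0],"grip":0}]'

```text
t: 31.45
tool_pos: [0.5457, 0.2297, 0.1221]
tool_rot: [2.302, 2.138, -0.001]
contact_force: [-7.1, -2.5, 14.4]
opening: 0.0001
grip_force: 7.3
```

The handle is hard against its stop (14 N, tip at 0.122). I lift off and check.

Call:
jog_arm --steps '[{"linear":[0,0,-0.005],"delta_rot":[0,0,0],"grip":0},{"linear":[0,0,-0.02],"delta_rot":[0,0,0],"grip":0},{"linear":[0,0,-0.04],"delta_rot":[0,0,0],"grip":0},{"linear":[0,0,-0.04],"delta_rot":[0,0,0],"grip":0},{"linear":[0,0,-0.04],"delta_rot":[0,0,0],"grip":0},{"linear":[0,0,-0.04],"delta_rot":[0,0,0],"grip":0},{"linear":[-0.03,0,0],"delta_rot":[0,0,0],"grip":0},{"linear":[-0.03,0,0],"delta_rot":[0,0,0],"grip":0},{"linear":[0,0,0],"delta_rot":[0,0,0],"grip":0},{"linear":[0,0,0],"delta_rot":[0,0,0],"grip":0}]'

```text
t: 32.45
tool_pos: [0.541, 0.1695, 0.3034]
tool_rot: [-2.303, -2.136, 0.001]
contact_force: [-0.0, -0.9, -0.7]
opening: -0.0001
grip_force: 0.0
```

```bash
python3 - <<'E'
from h import *
o,im,d,P=wlook("w9"); print(o["t"],o["tool_pos"])
comps(im,d,P,.064,.09,box=(.4,.62,-.3,.1))
a=np.deg2rad(85.9);v=P.reshape(-1,3)*1000; L=np.c_[(v[:,:2]-[525.1,-48.6])@np.array([[np.cos(a),-np.sin(a)],[np.sin(a),np.cos(a)]]),v[:,2]]
q=L[(abs(L[:,1])<9)&(L[:,0]>235)&(L[:,0]<330)&(L[:,2]>30)&(L[:,2]<250)]
for x in range(235,330,15):
    s=q[(q[:,0]>x)&(q[:,0]<x+15)]
    if len(s)>3: print(x,len(s),np.percentile(s[:,2],[10,90,98]).round(1))
im,d=ctrl.get_image("side");im=im[150:270,220:380]
cv2.imwrite("pics/s3.png",cv2.resize(im[:,:,::-1],(800,600),interpolation=cv2.INTER_CUBIC))
E
```

```text
32.45 [0.54095479 0.16954917 0.30338686]
(0.064, 0.09) px [316. 353.] 359 (array([521.5, -79.5]), array([47.7, 17.3]), 86.0) z [0.078 0.079 0.08 ] [220. 220. 220.]
235 281 [119.  123.3 123.9]
250 298 [118.8 123.2 124. ]
265 306 [118.8 123.1 123.9]
280 315 [118.8 123.3 124.1]
295 341 [118.8 123.1 123.7]
310 106 [118.  122.6 123.4]
```

View pics/s3.png

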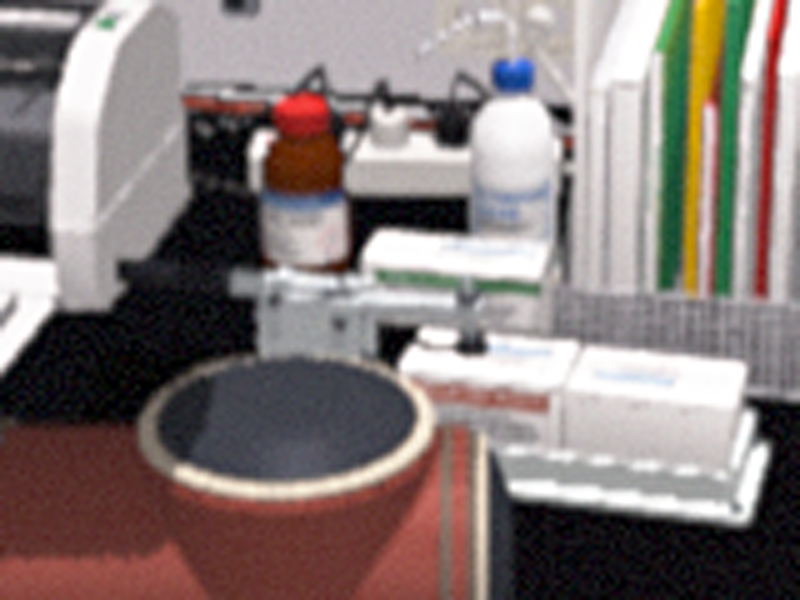

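The handle is level (130–240,275), with a constant 123 mm along its top. The pad (470,340) presses on the new carton, and both cartons sit flat in the lane (490,370 and 660,390). I hand the job in.

```bash
python3 -c "
from station import ctrl
print(ctrl.finish_job())"
```

```text
the job is handed in; nothing more can be done
None
```

The job is handed in after about 32 s of robot time: the old carton is against the front stop, the new carton is flat behind it, and the clamp is locked by itself with its pad on the new carton (no verdict came back).

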